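# Bring the stoppered cell into the beam of a spectrophotometer

### The job

The spectrophotometer on the bench has its sample lid open and its changer rod pulled out. Push the rod in, without forcing it, until it clicks into the stop that puts the stoppered cell in the light beam, then push the lid over so that it falls fully shut, ready for a reading. Leave the cells standing in the carrier without touching them, and do not disturb the glassware and the jar around the instrument.

Things in the scene. Friction and masses are not known exactly. Their poses are not given: they have to be found in the camera images.
- photometer: Bench spectrophotometer, white housing, fixed, 330 mm deep, 410 wide. Origin on the bench straight below the light beam; x points from its front (operator's side, where the rod sticks out) to its back, y to its left, z up. Front face at x = -95 mm. Its flat top is 150 mm above the bench. To the left of the chamber, y from 70 to 335: panel, housing, lamp house (185 high, x from 120 to 235).
- chamber (a point): Centre of the mouth of the sample chamber, at the instrument's right end, 150 mm above the bench: an open black well, 168 mm along the photometer's x (from -80 to +88) by 96 mm along y (-48 to +48), floor 75 mm above the bench. The cells stand in it. Fixed.
- beam (a point): The light beam, 103 mm above the bench: it crosses the chamber along the photometer's y, at x = 0 of the photometer, between two short grey round tubes that stick out of the left and right chamber walls opposite one another. Fixed.
- carrier (a joint): Travel in m of cell carrier and push rod along the photometer's x: 0 = rod out, grows as it is pushed in, ends at 0.063. Four slots in a row along x, 20 mm apart; a spring ball drops into V notches at 0, 0.020, 0.040, 0.060, each with one slot in the beam (0: the slot farthest from the knob; 0.060: the nearest). At 0 at the start. Moves with the rod.
- notches (a point): Middle of the notched steel strip on the chamber floor beside the carrier, where the ball runs. Feel: the rod slides with 1 to 2 N; leaving a notch takes about 5 to 7 N, then the force dips as the ball drops into the next one. Left free within 3.5 mm of a notch, the carrier pulls itself to the notch's centre; between notches it stays where it is left. Fixed.
- knob_face (a point): Centre of the flat front face of the push rod's knob, the face to push: black round knob, 24 mm diameter, 14 long, on an 8 mm steel rod that comes out of the instrument's front along its x, 110 mm above the bench. With the rod out the face stands 105 mm in front of the housing, with the rod fully in 42 mm. Only the bench lies below it. Moves with the carrier.
- sample_cell: The stoppered cell: clear square cuvette 12.5 x 12.5 x 45 mm with a round stopper of 14 mm diameter that stands 11 mm above its rim; the only one of the four with a stopper. Stands loosely (1 mm play) in one of the three carrier slots nearer the knob, any of them. Origin: centre of its underside, 85 mm above the bench.
- blank_cell: Open cell, same glass without stopper, in the slot farthest from the knob: in the beam at the start. Origin: centre of its underside.
- open_cell1: Another open cell like the blank, in one of the other slots. Origin: centre of its underside.
- open_cell2: Another open cell like the blank, in one of the other slots. Origin: centre of its underside.
- lid (a joint): Angle in rad of the chamber lid: 0 = shut; 1.65 to 1.9 at the start (standing up, leaning a little to the left past the vertical, where it rests by its own weight and a stiff hinge); stop at 1.9. It swings from left over to the right as it shuts. Once pushed to below about 0.95 rad it falls shut by itself, damped, in about 1 to 2 s.
- lid_edge (a point): Middle of the lid's free edge, on its outer face. The lid is a shallow grey cap, 184 mm along the photometer's x, 117 mm from hinge to free edge, 16 mm thick, with a small tab on the free edge; mass 0.2 kg. Standing open, its outer face looks to the left, and the space left of it above the flat housing top is free.
- lid_hinge (a point): Middle of the lid's hinge line, which runs along the photometer's x on the chamber's left rim, at y = +58 mm, 152 mm above the bench. Fixed.
- jar: White plastic screw-top jar, 84 mm diameter, 85 mm high, loose, right of the rod. Origin: centre of its underside.
- beaker: Glass beaker, 70 mm diameter, 90 mm high, loose, left of the rod in front of the control panel. Origin: centre of its underside.
- measuring_cylinder: Clear plastic measuring cylinder, 36 mm diameter at the rim on a hexagonal foot of 72 mm, 232 mm high, loose, right of the instrument. Origin: centre of its underside.

How it is judged:
On the way, in this order (a step that is already met when the one before it is completed fails the run):
1. the rod has been pushed to the stop that puts the stoppered cell in the beam, with the lid still open (x of sample_cell in the frame of photometer between -0.003 and 0.003 m and z of sample_cell in the frame of photometer below 0.093 m and (value of joint carrier between 0.0182 and 0.0218 m or value of joint carrier between 0.0382 and 0.0418 m or value of joint carrier between 0.0582 and 0.0618 m) and value of joint lid above 1 rad), for 0.5 s.
2. the lid has fallen shut (value of joint lid below 0.04 rad), for 0.2 s.
At the end, for the whole second after the job is handed in: The stoppered cell stands in the carrier with its centre within 3 mm of the beam along the rod's direction, the carrier rests in a notch (within 1.8 mm), the lid is shut (under 0.04 rad), all four cells stand upright in their slots (x of sample_cell in the frame of photometer between -0.003 and 0.003 m and z of sample_cell in the frame of photometer below 0.093 m and (value of joint carrier between 0.0182 and 0.0218 m or value of joint carrier between 0.0382 and 0.0418 m or value of joint carrier between 0.0582 and 0.0618 m) and value of joint lid below 0.04 rad and velocity of joint carrier between -0.005 and 0.005 m/s and angle between each of blank_cell, sample_cell, open_cell1, open_cell2's own z axis and vertical below 0.15 rad); the robot touches nothing.
It fails at once if a cell was lifted in its slot or knocked over (z of any of blank_cell, sample_cell, open_cell1, open_cell2 in the frame of photometer above 0.093 m or angle between any of blank_cell, sample_cell, open_cell1, open_cell2's own z axis and vertical above 0.3 rad).
It fails at once if the cells were touched (contact force between any of the fingers, the arm and blank_cell above 0.5 N or contact force between any of the fingers, the arm and sample_cell above 0.5 N or contact force between any of the fingers, the arm and open_cell1 above 0.5 N or contact force between any of the fingers, the arm and open_cell2 above 0.5 N).
It fails at once if the rod was forced (more than 80 N) (contact force between any of the fingers, the arm and carrier above 80 N).
It fails at once if the glassware or the jar was disturbed (distance of any of jar, beaker, measuring_cylinder from where it was at the start of the episode above 0.02 m or angle between any of jar, beaker, measuring_cylinder's own z axis and vertical above 0.2 rad).
It also fails if it takes over 58 s, if anything falls off the work surface, if the arm or the gripper's body presses on something with over 40 N, if the wrist force passes 120 N, or if a joint passes its speed limit or range.

### The arm

A 6-joint arm with a two-finger parallel gripper is mounted at the origin on the work surface. World frame = base frame: x ahead of the robot, y to its left, z up, the work surface at z = 0. Lengths are in m, angles in rad, forces in N, time in s.
With the tool pointing down it reaches from about 0.35 to 1 m from the base axis. Payload 7.1 kg.
Tool frame: the origin (TCP) lies midway between the tips of the shut fingers; the grasp point (between the pads) lies 19 mm behind it; z points along the fingers, y is the direction in which the jaws open and shut (so a half turn about z gives the same grasp; the last joint's range is limited). The gripper opens to 85 mm and grips with 20 to 120 N. Pads are 22 mm wide; open, the fingers measure 114 mm over their backs; the gripper's body (76 mm by 85 mm) begins 54 mm behind the grasp point. The pads swing forward as they close: fully open they stand 13 mm farther back than shut.
Start: joints at [1.116, 0.423, 1.63, -0, 1.089, -0.019], TCP at [0.264, 0.567, 0.202] pointing down, gripper open.
Joint ranges: [-3, 3], [-0.9, 2.11], [0.09, 2.58], [-1.31, 4.45], [0.11, 2.69], [-2.54, 2.54]. Speed limits (rad/s): [2.39, 2.39, 3.01, 3.14, 3.14, 3.14].

### API

Orientations are given as a unit quaternion [x, y, z, w].
In Python, from workcell import env gives the robot as it stands.
- The arm moves only by the shell command python3 -m crank 'ROWS' [OPENING] [FORCE]. ROWS is JSON, a list of rows, each an object with "offset": the shift along the tool's x, y, z in mm, a list of three; "angular": the turn, a rotation vector about the tool's x, y, z in rad, a list of three. A call has 1 to 10 rows; each row shifts and turns the pose as measured when the row begins, along the tool's axes as they then stand; what a row does not reach is not made up. A row lasts 1/12 s, in which the tool goes at most 41.7 mm and 7.16 degrees, less where a joint would pass 70% of its speed; a pose out of reach is approached as far as the arm can. A call is refused whole if a number of a shift passes 41.7 or a number of a turn 0.125, either way. A call with a gripper value outside its range is refused whole. OPENING is the finger opening in mm, from 0 to 85.4, set as the call begins (- or left out, the last holds). The fingers move at their own pace and stop on an object; FORCE is the grip in N (left out, the last holds). Time passes only in rows, so rows that do not move let the fingers close. It gives the time, the measured TCP pose, the force and the opening at its end, in the units of the state.
- env.state(): the state, without advancing time (a new reading comes with each control period).
- env.capture(name): name is "scene" or "top" or "wrist"; returns the picture (480x640x3 uint8, red, green, blue); there is no depth.
- env.camera_info(name): a dict with "mtx" (3x3 intrinsics, pixels), "distortion" ([k1, k2, p1, p2, k3] as OpenCV has them; the pictures are not rectified), "origin" and "attitude" of the camera in the world; the wrist camera has in their place "tool_from_camera" (4x4, takes a point from camera to tool coordinates, whose origin is the TCP and whose axes are the flange's). Camera axes: x right, y down, z forward; pixel columns grow to the right and rows downward; lengths in m; the calibration is good to about 2 mm. A picture is of the moment at which its call begins: read the wrist's pose just before it. camera_info takes no time and is no camera call.
- env.hand_in(): hands the job in, once; it reports no verdict.
The state is a dict: "t": time; "joints": joint angles; "dq": joint speeds; "joint_efforts": joint torques, N m; "tool_pos": TCP position; "tool_rot": TCP orientation; "wrist_force": force on the tool from outside, world axes, zero at the start; "ft_torque": the same for the moment, N m; "finger_gap": finger opening in m.
Only numpy, scipy, OpenCV 4.12 (cv2) and the standard library are available. Lean on these libraries where they do the work, as an engineer would, in place of code of your own. Each camera call takes 0.05 s, during which the arm holds its last target. There are 200 camera calls.

## Working session

There is one attempt and no reset: what is moved stays moved. The work goes in short steps, Python scripts to look and compute and a shell command to move; the robot and the scene stay as the last step left them, time stands still between calls to the robot, and variables do not carry over. Pictures are saved under pics/ and viewed, about 8 in all and at most 12, crops included, and the job is handed in when it is done.

```bash
mkdir -p pics; cat > h.py <<'E'
import numpy as np,cv2
from workcell import env
from scipy.spatial.transform import Rotation as R
def snap(n,f):
    im=env.capture(n); cv2.imwrite('pics/'+f+'.png',im[:,:,::-1]); return im
def campose(n):
    c=env.camera_info(n); K=np.array(c['mtx']);d=np.array(c['distortion'])
    if 'origin' in c:
        a=np.array(c['attitude']); Rm=a if a.shape==(3,3) else R.from_quat(a).as_matrix(); o=np.array(c['origin'])
    else:
        s=env.state();T=np.array(c['tool_from_camera']);Rt=R.from_quat(s['tool_rot']).as_matrix()
        Rm=Rt@T[:3,:3];o=Rt@T[:3,3]+np.array(s['tool_pos'])
    return K,d,Rm,o
def ray(n,uv,P=None):
    K,d,Rm,o=P or campose(n)
    p=cv2.undistortPoints(np.array([[uv]],float),K,d)[0,0]
    v=Rm@np.array([p[0],p[1],1]);return o,v/np.linalg.norm(v)
def onz(n,uv,z,P=None):
    o,v=ray(n,uv,P);return o+v*(z-o[2])/v[2]
def tri(a,b):
    (o1,v1),(o2,v2)=a,b
    t=np.linalg.lstsq(np.c_[v1,-v2],o2-o1,rcond=None)[0]
    p,q=o1+v1*t[0],o2+v2*t[1];return (p+q)/2,np.linalg.norm(p-q)
def proj(n,X,P=None):
    K,d,Rm,o=P or campose(n)
    return cv2.projectPoints((np.atleast_2d(X)-o)@Rm,np.zeros(3),np.zeros(3),K,d)[0][:,0]
E
python3 - <<'E'
from h import *
for n in('scene','top'):
    snap(n,n+'0'); print(env.camera_info(n))
print(env.camera_info('wrist'));print(env.state())
E
```

```text
{'mtx': array([[457.9788292 ,   0.        , 318.72640496],
       [  0.        , 457.9788292 , 242.028684  ],
       [  0.        ,   0.        ,   1.        ]]), 'distortion': array([0.01567839, 0.        , 0.        , 0.        , 0.        ]), 'origin': array([ 0.9858211 , -0.38303725,  0.57126064]), 'attitude': array([ 0.81705251,  0.42607779, -0.17793222, -0.34528689])}
{'mtx': array([[548.14104058,   0.        , 317.92380988],
       [  0.        , 548.14104058, 239.63060101],
       [  0.        ,   0.        ,   1.        ]]), 'distortion': array([-0.1687194,  0.       ,  0.       ,  0.       ,  0.       ]), 'origin': array([ 0.48414425, -0.12917715,  1.02104965]), 'attitude': array([-0.70080882,  0.71018807, -0.04095022,  0.05313177])}
{'mtx': array([[418.41066723,   0.        , 320.65834761],
       [  0.        , 418.41066723, 239.144263  ],
       [  0.        ,   0.        ,   1.        ]]), 'distortion': array([-0.09911001,  0.        ,  0.        ,  0.        ,  0.        ]), 'tool_from_camera': array([[ 3.45009127e-04, -9.48324988e-01, -3.17300486e-01,
         8.24644
[... 242 characters left out ...]
      1.00000000e+00]])}
{'t': 0.1, 'joints': array([ 1.11600608e+00,  4.23796627e-01,  1.63065241e+00, -2.87329461e-05,
        1.08862390e+00, -1.90127209e-02]), 'dq': array([ 0.00123091, -0.0030787 , -0.00195797, -0.00065204, -0.00050814,
        0.00155982]), 'joint_efforts': array([ 8.36931940e-04, -5.58423436e+01, -2.82443833e+01,  1.13053975e-04,
        2.89560310e-03, -3.47516661e-06]), 'tool_pos': array([0.26356262, 0.56607941, 0.2010881 ]), 'tool_rot': array([ 2.16162213e-01,  9.76357184e-01, -7.22453487e-04, -1.61336437e-04]), 'wrist_force': array([0.46231621, 0.54694992, 0.42345691]), 'ft_torque': array([-0.02782948,  0.04149937,  0.02197808]), 'finger_gap': 0.08520961572580613}
```

View pics/scene0.png

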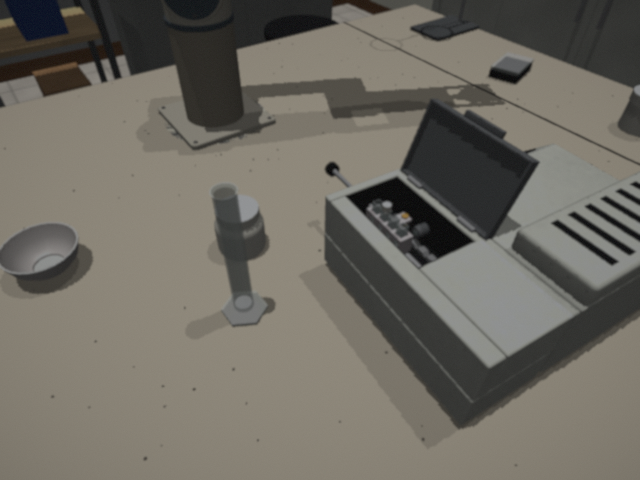

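View pics/top0.png

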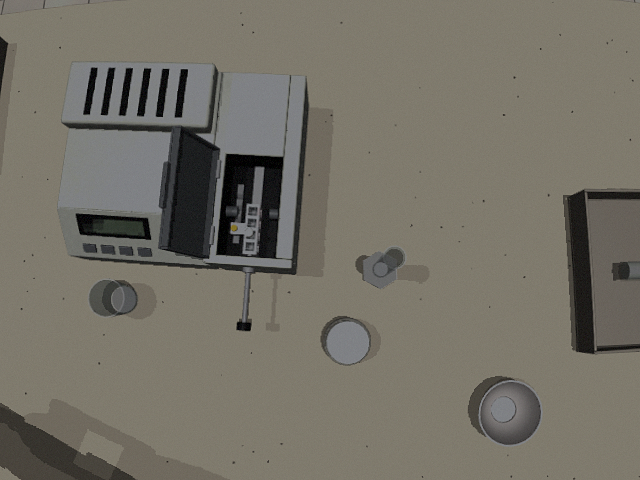

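Scene shows the lid open, the knob at (333,169), and the cells near (395,215). Top shows the knob at (244,325), the chamber at x 220–283, y 155–262, the cylinder at (380,268), the jar at (348,341) and the beaker at (113,298). I'll zoom in on the cells.

```bash
python3 - <<'E'
from h import *
a=cv2.imread('pics/top0.png')[150:345,195:315];b=cv2.imread('pics/scene0.png')[150:280,320:500]
a=cv2.resize(a,None,fx=3,fy=3,interpolation=2)
b=cv2.resize(b,(440,318),interpolation=2)
o=np.zeros((585,800,3),np.uint8);o[:,:360]=a;o[:318,360:]=b
cv2.imwrite('pics/z.png',np.clip(o.astype(float)*1.8,0,255).astype(np.uint8))
kt=ray('top',(244,325));ks=ray('scene',(332,169))
print('knob',tri(kt,ks), onz('top',(244,325),.11))
for nm,uv in dict(FL=(208,258),FR=(297,270),BR=(307,76),chFL=(216,258)).items(): print(nm,onz('top',uv,.15))
for nm,uv,z in[('jar',(348,341),.085),('cyl',(396,257),.232),('cylfoot',(380,268),.01),('beaker',(124,298),0),('lampFL',(64,124),.185),('lampFR',(213,130),.185)]:print(nm,onz('top',uv,z))
E
```

```text
knob (array([0.46551309, 0.01049137, 0.11087391]), np.float64(0.0010696050008739077)) [0.46521188 0.01016686 0.11      ]
FL [0.57359681 0.06290118 0.15      ]
FR [ 0.55257203 -0.08089921  0.15      ]
BR [ 0.88157568 -0.09968017  0.15      ]
chFL [0.57344388 0.04978554 0.15      ]
jar [ 0.43603214 -0.16252951  0.085     ]
cyl [ 0.56292018 -0.22894188  0.232     ]
cylfoot [ 0.56509706 -0.22671785  0.01      ]
beaker [0.51388503 0.25959047 0.        ]
lampFL [0.79863739 0.30932344 0.185     ]
lampFR [0.77665691 0.05127674 0.185     ]
```

View pics/z.png

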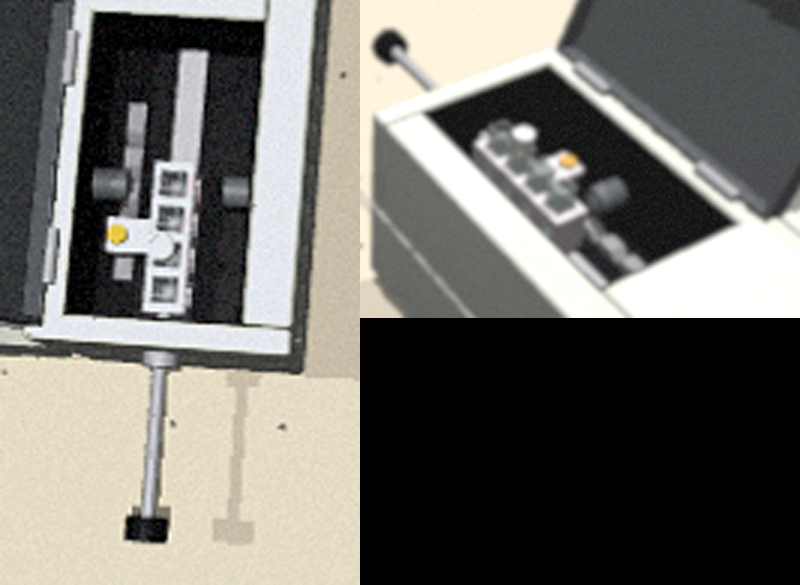

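```bash
python3 - <<'E'
from h import *
t=lambda u,v:(195+u/3,150+v/3); s=lambda u,v:(320+(u-360)/2.444,150+v/2.446)
# chamber mouth & edges at z=.15
for nm,p in dict(FR=(290,352),mouthBR=(265,18),mouthFR=(243,325),mouthBL=(92,12),mouthFL=(66,317)).items(): print(nm,onz('top',t(*p),.15)[:2])
re=onz('top',t(292,330),.15),onz('top',(305,76),.15); print('right edge yaw',np.arctan2(*(re[1]-re[0])[1::-1]))
kn=onz('top',t(146,532),.11); rod=onz('top',t(160,368),.11); print('knob',kn,'rod yaw',np.arctan2(*(rod-kn)[1::-1]))
st,e=tri(ray('top',t(165,247)),ray('scene',s(524,132)));print('stopper',st,e)
yaw=np.arctan2(*(re[1]-re[0])[1::-1])
k,e2=tri(ray('top',t(146,532)),ray('scene',s(389,45)));print(k,e2)
for yw in(yaw,-.057,-.075):
  x=np.array([np.cos(yw),np.sin(yw)]);y=np.array([-x[1],x[0]]); O=k[:2]+.193*x
  print(yw,'O',O,'stopper in ph',(st[:2]-O)@x,(st[:2]-O)@y)
  for q in((173,183),(170,216),(164,288)): 
    h=onz('top',t(*q),.125)[:2]-O; print('  slot',h@x,h@y)
  for q in((290,352),(265,18),(243,325),(92,12),(66,317)):
    h=onz('top',t(*q),.15)[:2]-O; print('  c',h@x,h@y)
# lid edge: top view left/upper corners ; scene corners
for a,b in (((178,128),(436,101)),((161,250),(436,101))): print(tri(ray('top',a),ray('scene',b)))
print(tri(ray('top',(166,185)),ray('scene',(484,124))))
E
```

```text
FR [ 0.55694514 -0.07241176]
mouthBR [ 0.74068447 -0.05956149]
mouthFR [ 0.57170405 -0.04738309]
mouthBL [0.7464045  0.03642367]
mouthFL [0.57720522 0.04818919]
right edge yaw -0.0724889070660534
knob [0.46135781 0.01073039 0.11      ] rod yaw -0.08564203512520448
stopper [ 0.61682264 -0.00258864  0.14165506] 0.0038212091999913294
[0.46201516 0.01190296 0.10943013] 0.0025349205588262973
-0.0724889070660534 O [ 0.65450831 -0.00207515] stopper in ph -0.037549513528688246 -0.0032415365009964715
  slot -0.0001346663130211378 -0.003999538880950911
  slot -0.018794643582482607 -0.0037757061799894784
  slot -0.05912536123154237 -0.003540322497416941
  c -0.09221278951585413 -0.07721795006236036
  c 0.09011331787645434 -0.05109401851489293
  c -0.07930535089673092 -0.051186082094623886
  c 0.08886656311569716 0.04505333646872599
  c -0.08074049033426074 0.04453363389787762
-0.057 O [0.65470171 0.00090791] stopper in ph -0.0376183657770321 -0.0056488095431303405
  slot -0.00021974665832028505 -0.006986212920295343
  slot -0.018874018864735737 -0.006473395970698022
  slot -0.059196253124847116
[... 265 characters left out ...]
544726  -0.00255848] stopper in ph -0.03754186384092183 -0.0028511760731803363
  slot -0.00012523117407350453 -0.00351522400358006
  slot -0.018785711676627178 -0.003338248896142165
  slot -0.05911689324099562 -0.0032041400293628458
  c -0.09201920603198732 -0.07696462082410638
  c 0.09024072697301597 -0.05038293432117579
  c -0.07917717647834946 -0.050900423185591015
  c 0.08875254145303191 0.045760986816031905
  c -0.08085267224104808 0.04481538725782257
(array([0.69537001, 0.02816626, 0.34437739]), np.float64(0.08496115594437922))
(array([0.57633917, 0.11048561, 0.25346339]), np.float64(0.0031343328359547465))
(array([0.66932783, 0.10252571, 0.26280922]), np.float64(0.001994267488575381))
```

```bash
python3 -m crank '[{"offset":[0,0,0],"angular":[0,0,0.121]},{"offset":[0,0,0],"angular":[0,0,0.121]},{"offset":[0,0,0],"angular":[0,0,0.121]},{"offset":[0,0,0],"angular":[0,0,0.121]},{"offset":[0,0,0],"angular":[0,0,0.121]},{"offset":[0,0,0],"angular":[0,0,0.121]},{"offset":[0,0,0],"angular":[0,0,0.121]},{"offset":[0,0,0],"angular":[0,0,0.121]},{"offset":[0,0,0],"angular":[0,0,0.121]},{"offset":[0,0,0],"angular":[0,0,0.121]}]' 0 40
cat > st.py <<'E'
from h import *
yw=-.073;O=np.array([.6545,-.0045]);x=np.array([np.cos(yw),np.sin(yw)]);y=np.array([-x[1],x[0]])
s=env.state();Rm=R.from_quat(s['tool_rot']).as_matrix();p=s['tool_pos'];f=s['wrist_force']
print('t',round(s['t'],2),'ph mm',np.round(1e3*np.array([(p[:2]-O)@x,(p[:2]-O)@y,p[2]]),1),'F ph',np.round([f[:2]@x,f[:2]@y,f[2]],1),'gap',round(s['finger_gap'],4))
P=np.c_[np.r_[x,0],np.r_[y,0],[0,0,1]]
print('tool axes in ph',np.round((P.T@Rm).T,3).tolist(),'q',np.round(s['joints'],2))
E
python3 st.py
```

```text
t: 0.93
tool_pos: [0.2619, 0.5628, 0.1961]
tool_rot: [0.746, 0.666, -0.005, 0.002]
wrist_force: [0.6, -0.0, 0.6]
finger_gap: -0.0001
t 0.93 ph mm [-432.9  537.1  196.1] F ph [0.6 0.  0.6] gap -0.0001
tool axes in ph [[0.039, 0.999, -0.01], [0.999, -0.04, -0.004], [-0.004, -0.01, -1.0]] q [ 1.12  0.43  1.64 -0.    1.09  1.23]
```

```bash
python3 -m crank '[{"offset":[-38,15,0],"angular":[0,0,-0.035]},{"offset":[-38,15,0],"angular":[0,0,0]},{"offset":[-38,15,0],"angular":[0,0,0]},{"offset":[-38,15,0],"angular":[0,0,0]},{"offset":[-38,15,0],"angular":[0,0,0]},{"offset":[-38,15,0],"angular":[0,0,0]},{"offset":[-38,15,0],"angular":[0,0,0]},{"offset":[-38,15,0],"angular":[0,0,0]},{"offset":[-38,15,0],"angular":[0,0,0]},{"offset":[-38,15,0],"angular":[0,0,0]}]'; python3 st.py
```

```text
t: 1.77
tool_pos: [0.3757, 0.167, 0.1955]
tool_rot: [0.733, 0.68, -0.006, 0.001]
wrist_force: [0.3, 0.1, 0.5]
finger_gap: 0.0002
t 1.77 ph mm [-290.5  150.7  195.5] F ph [0.3 0.1 0.5] gap 0.0002
tool axes in ph [[0.002, 1.0, -0.01], [1.0, -0.003, -0.006], [-0.006, -0.01, -1.0]] q [ 0.39  0.12  2.08 -0.01  0.96  0.47]
```

```bash
python3 -m crank '[{"offset":[-37,13,0],"angular":[0,0,0]},{"offset":[-37,13,0],"angular":[0,0,0]},{"offset":[-37,13,0],"angular":[0,0,0]},{"offset":[-37,10,0],"angular":[0.01,-0.01,0]},{"offset":[0,0,0],"angular":[0,0,0]},{"offset":[0,0,25],"angular":[0,0,0]},{"offset":[0,0,25],"angular":[0,0,0]},{"offset":[0,0,25],"angular":[0,0,0]},{"offset":[0,0,22],"angular":[0,0,0]},{"offset":[0,0,0],"angular":[0,0,0]}]'; python3 st.py
python3 - <<'E'
from h import *
im=snap('top','top1'); cv2.imwrite('pics/top1c.png',np.clip(cv2.resize(im[140:370,170:330,::-1],None,fx=2.5,fy=2.5,interpolation=2)*1.5,0,255).astype(np.uint8))
E
```

```text
t: 2.6
tool_pos: [0.4153, -0.0024, 0.0985]
tool_rot: [0.738, 0.675, -0.01, 0.004]
wrist_force: [-1.3, 0.1, -0.1]
finger_gap: -0.0002
t 2.6 ph mm [-238.7  -15.3   98.5] F ph [-1.3 -0.  -0.1] gap -0.0002
tool axes in ph [[0.017, 1.0, -0.021], [1.0, -0.017, -0.008], [-0.008, -0.021, -1.0]] q [-0.02  0.3   2.14 -0.03  0.71  0.09]
```

View pics/top1c.png

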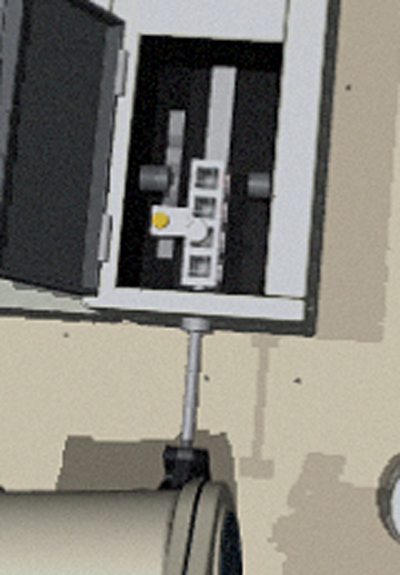

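The picture shows the fingers in front of the knob, still to its right (rod at u≈190, knob about 186,462). I'll centre and straighten, then advance.

```bash
python3 -m crank '[{"offset":[8,0,0],"angular":[-0.008,0.02,-0.012]},{"offset":[9,0,0],"angular":[0,0,0]},{"offset":[0,0,0],"angular":[0,0,0]},{"offset":[0,6,0],"angular":[0,0,0]},{"offset":[0,6,0],"angular":[0,0,0]},{"offset":[0,0,0],"angular":[0,0,0]}]'; python3 st.py
```

```text
t: 3.15
tool_pos: [0.4335, 0.016, 0.1046]
tool_rot: [0.733, 0.68, 0.002, 0.003]
wrist_force: [0.8, -0.0, -0.1]
finger_gap: -0.0001
t 3.15 ph mm [-221.9    4.3  104.6] F ph [ 0.8  0.  -0.1] gap -0.0001
tool axes in ph [[0.002, 1.0, -0.001], [1.0, -0.002, 0.007], [0.007, -0.001, -1.0]] q [ 0.01  0.3   2.11 -0.    0.72  0.09]
```

```bash
python3 -m crank '[{"offset":[-2,0,5],"angular":[-0.004,0,0]},{"offset":[0,0,0],"angular":[0,0,0]}]'; python3 st.py;  python3 -m crank '[{"offset":[0,3,0],"angular":[0,0,0]},{"offset":[0,0,0],"angular":[0,0,0]}]' >/dev/null; python3 st.py;  python3 -m crank '[{"offset":[0,3,0],"angular":[0,0,0]},{"offset":[0,0,0],"angular":[0,0,0]}]' >/dev/null; python3 st.py;  python3 -m crank '[{"offset":[0,3,0],"angular":[0,0,0]},{"offset":[0,0,0],"angular":[0,0,0]}]'>/dev/null; python3 st.py
```

```text
t: 3.32
tool_pos: [0.435, 0.0138, 0.1001]
tool_rot: [0.733, 0.68, 0.004, 0.005]
wrist_force: [-0.5, 0.2, -0.9]
finger_gap: -0.0002
t 3.32 ph mm [-220.3    2.3  100.1] F ph [-0.5  0.1 -0.9] gap -0.0002
tool axes in ph [[0.002, 1.0, -0.001], [1.0, -0.002, 0.014], [0.014, -0.001, -1.0]] q [ 0.01  0.31  2.12 -0.    0.7   0.08]
t 3.48 ph mm [-217.3    1.9   99.9] F ph [ 0.6 -0.7  0.4] gap -0.0
tool axes in ph [[0.003, 1.0, -0.001], [1.0, -0.003, 0.013], [0.013, -0.001, -1.0]] q [ 0.    0.32  2.11 -0.    0.7   0.08]
t 3.65 ph mm [-214.3    1.6   99.8] F ph [ 1.6  0.2 -0.4] gap -0.0002
tool axes in ph [[0.003, 1.0, -0.001], [1.0, -0.003, 0.012], [0.012, -0.001, -1.0]] q [ 0.    0.32  2.11 -0.    0.7   0.08]
t 3.82 ph mm [-211.1    1.5   99.7] F ph [ 0.6 -0.4  0.5] gap 0.0
tool axes in ph [[0.003, 1.0, -0.001], [1.0, -0.003, 0.012], [0.012, -0.001, -1.0]] q [ 0.    0.32  2.1  -0.    0.71  0.08]
```

```bash
for a in 1; do :; done; python3 -m crank '[{"offset":[0,2.5,0],"angular":[0,0,0]},{"offset":[0,0,0],"angular":[0,0,0]}]'>/dev/null; python3 st.py|head -1;python3 -m crank '[{"offset":[0,2,0],"angular":[0,0,0]},{"offset":[0,0,0],"angular":[0,0,0]}]'>/dev/null; python3 st.py|head -1;python3 -m crank '[{"offset":[0,2,0],"angular":[0,0,0]},{"offset":[0,0,0],"angular":[0,0,0]}]'>/dev/null; python3 st.py|head -1;python3 -m crank '[{"offset":[0,2,0],"angular":[0,0,0]},{"offset":[0,0,0],"angular":[0,0,0]}]'>/dev/null; python3 st.py|head -1;python3 -m crank '[{"offset":[0,2,0],"angular":[0,0,0]},{"offset":[0,0,0],"angular":[0,0,0]}]'>/dev/null; python3 st.py|head -1
```

```text
t 3.98 ph mm [-208.3    1.5   99.7] F ph [0.3 0.1 0.5] gap 0.0001
t 4.15 ph mm [-206.     1.5   99.7] F ph [ 1.1  0.4 -0. ] gap -0.0002
t 4.32 ph mm [-203.9    1.5   99.8] F ph [0.5 0.  0.6] gap 0.0001
t 4.48 ph mm [-201.7    1.5   99.8] F ph [ 0.4 -0.6 -0.4] gap -0.0
t 4.65 ph mm [-199.5    1.5   99.8] F ph [-0.4 -0.7  0.4] gap 0.0002
```

```bash
python3 - <<'E'
from h import *
im=snap('wrist','w1'); b=snap('scene','s1')[120:240,280:440]
o=np.zeros((480,800,3),np.uint8);o[:360,:480]=cv2.resize(im,(480,360))[:,:,::-1];o[:240,480:]=cv2.resize(b,(320,240),interpolation=2)[:,:,::-1]
cv2.imwrite('pics/m2.png',np.clip(o*1.5,0,255).astype(np.uint8))
E
```

```text
(no output)
```

View pics/m2.png

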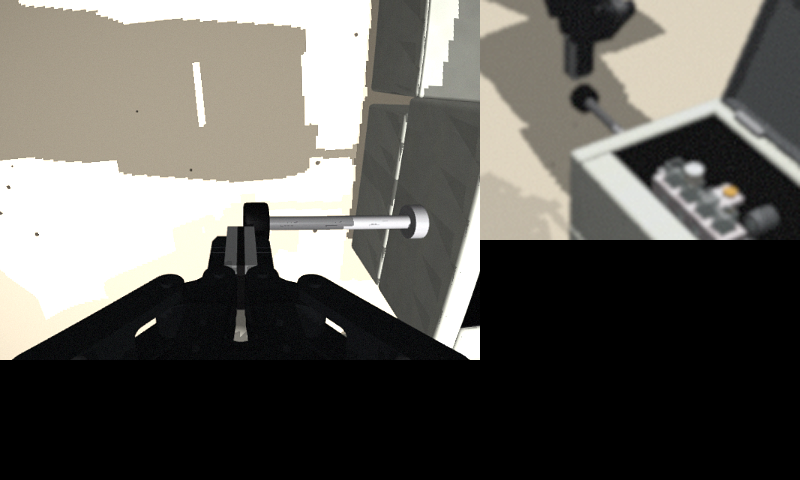

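```bash
python3 - <<'E'
from h import *
exec(open('st.py').read().split('s=env')[0].split('\n',1)[1])
s=env.state();p=s['tool_pos']
print('TCP in wrist',proj('wrist',p),'scene',proj('scene',p), 'expected scene crop',(480+(proj('scene',p)[0]-[280,120])*2))
kw=ray('wrist',(256*4/3,222*4/3)); ks=ray('scene',(280+(582-480)/2,120+98/2))
for a in(kw,ks):
  q=a[0]+a[1]*(.11-a[0][2])/a[1][2]; print('at z=.11 ph',(q[:2]-O)@x,(q[:2]-O)@y)
q,e=tri(kw,ks);print(q,e,(q[:2]-O)@x,(q[:2]-O)@y)
E
```

```text
TCP in wrist [[322.04988703 290.87802336]] scene [[328.56722177 171.25721621]] expected scene crop [577.13444354 582.51443241]
at z=.11 ph -0.191875691598855 0.003964431990805628
at z=.11 ph -0.1913161696273303 0.0008733681916476121
[0.46285683 0.01200092 0.10841002] 0.0017052712579691252 -0.19233626591545727 0.0024794436754494737
```

```bash
python3 - <<'E'
from h import *
s=env.state();p=s['tool_pos'];Rt=R.from_quat(s['tool_rot']).as_matrix()
for xx in(-.011,.011):
  for h in(0,-.01,-.02,-.03): 
    X=p+Rt@[xx,0,h]; print(xx,h,proj('wrist',X)*.75,480*0+(proj('scene',X)-[280,120])*2+[480,0])
E
python3 -m crank '[{"offset":[0,-15,0],"angular":[0,0,0]},{"offset":[0,-15,0],"angular":[0,0,0]},{"offset":[0,0,0],"angular":[0,0,0]}]'; python3 st.py
python3 - <<'E'
from h import *
im=snap('wrist','w2')[180:420,200:440]; b=snap('scene','s2')[120:240,280:440]
o=np.zeros((480,800,3),np.uint8);o[:480,:480]=cv2.resize(im,(480,480))[:,:,::-1];o[:240,480:]=cv2.resize(b,(320,240),interpolation=2)[:,:,::-1]
o=np.clip(o.astype(float)*2.2,0,255).astype(np.uint8)
u=proj('scene',env.state()['tool_pos'])[0];cv2.circle(o,tuple(int(v) for v in (u-[280,120])*2+[480,0]),3,(0,0,255),1)
u=proj('wrist',env.state()['tool_pos'])[0];cv2.circle(o,tuple(int(v) for v in (u-[200,180])*2),3,(0,0,255),1)
cv2.imwrite('pics/m3.png',o)
E
```

```text
-0.011 0 [[241.51082671 234.33285573]] [[566.37101858 106.25328053]]
-0.011 -0.01 [[241.55994842 242.53297999]] [[566.43495919  96.67435189]]
-0.011 -0.02 [[241.61413415 251.59739734]] [[566.50006418  86.92518838]]
-0.011 -0.03 [[241.67417253 261.66458044]] [[566.56636632  77.00110535]]
0.011 0 [[241.56448027 201.31088054]] [[587.79065082  98.8121853 ]]
0.011 -0.01 [[241.61913568 208.12856969]] [[588.04019305  89.26448979]]
0.011 -0.02 [[241.67983108 215.71207234]] [[588.29421971  79.54875231]]
0.011 -0.03 [[241.7475996  224.19489581]] [[588.55285541  69.66039234]]
t: 5.0
tool_pos: [0.4249, 0.0139, 0.0992]
tool_rot: [0.734, 0.679, 0.004, 0.005]
wrist_force: [-0.5, 0.1, 0.3]
finger_gap: -0.0002
t 5.0 ph mm [-230.3    1.6   99.2] F ph [-0.5  0.1  0.3] gap -0.0002
tool axes in ph [[0.004, 1.0, -0.001], [1.0, -0.004, 0.012], [0.012, -0.001, -1.0]] q [ 0.01  0.3   2.14 -0.    0.69  0.09]
```

View pics/m3.png

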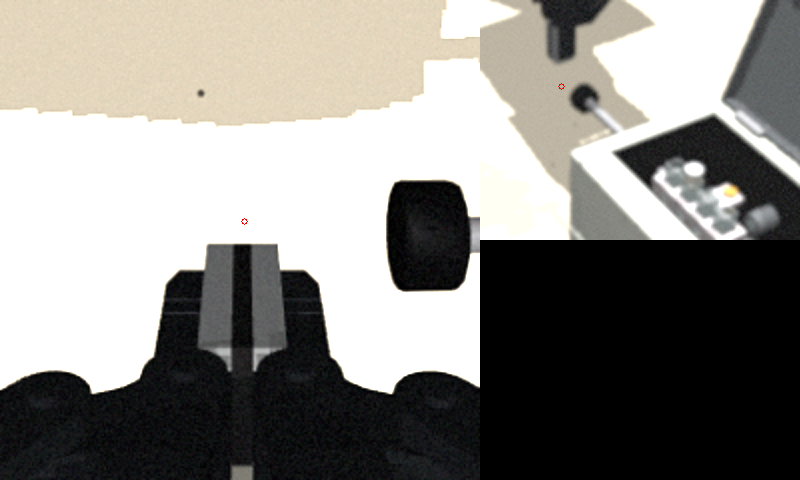

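The picture shows the real fingertips (wrist crop v≈245) about 28–30 mm behind the nominal TCP (red ring), so they passed above the knob without touching it. I'll lower by 25 mm and push again.

```bash
python3 -m crank '[{"offset":[0,0,12],"angular":[0.012,0,0]},{"offset":[0,0,12],"angular":[0,0,0]},{"offset":[0,0,0],"angular":[0,0,0]},{"offset":[0,8,0],"angular":[0,0,0]},{"offset":[0,0,0],"angular":[0,0,0]}]'>/dev/null; python3 st.py;  python3 -m crank '[{"offset":[0,3,0],"angular":[0,0,0]},{"offset":[0,0,0],"angular":[0,0,0]}]' >/dev/null; python3 st.py|head -1;  python3 -m crank '[{"offset":[0,3,0],"angular":[0,0,0]},{"offset":[0,0,0],"angular":[0,0,0]}]' >/dev/null; python3 st.py|head -1;  python3 -m crank '[{"offset":[0,3,0],"angular":[0,0,0]},{"offset":[0,0,0],"angular":[0,0,0]}]'>/dev/null; python3 st.py|head -1
```

```text
t 5.52 ph mm [-212.2    2.    76.9] F ph [ 1.3 -0.   0.2] gap -0.0002
tool axes in ph [[0.003, 1.0, -0.0], [1.0, -0.003, 0.01], [0.01, -0.0, -1.0]] q [ 0.    0.37  2.11 -0.    0.65  0.08]
t 5.68 ph mm [-211.1    1.9   76.9] F ph [-1.1  0.  -0.7] gap 0.0001
t 5.85 ph mm [-211.4    1.8   76.8] F ph [-0.2  0.3  0.2] gap -0.0001
t 6.02 ph mm [-211.7    1.7   76.8] F ph [-1.3  0.4  0.8] gap -0.0
```

```bash
python3 -m crank '[{"offset":[0,4,0],"angular":[0,0,0]}]'>/dev/null; python3 st.py|head -1;  python3 -m crank '[{"offset":[0,6,0],"angular":[0,0,0]}]' >/dev/null; python3 st.py|head -1;   python3 -m crank '[{"offset":[0,8,0],"angular":[0,0,0]}]' >/dev/null; python3 st.py|head -1
```

```text
t 6.1 ph mm [-211.1    1.6   76.4] F ph [-18.8   1.9  12.4] gap -0.0001
t 6.18 ph mm [-210.5    1.4   75.9] F ph [-14.7  -1.2   3.9] gap -0.0001
t 6.27 ph mm [-209.1    1.2   75.2] F ph [-19.1   0.3  15.1] gap -0.0
```

```bash
cat > v.py <<'E'
from h import *
import sys
im=snap('wrist','w'+sys.argv[1])[120:420,120:520]; b=snap('scene','s'+sys.argv[1])[130:250,290:430]; c=snap('top','t'+sys.argv[1])[190:340,210:310]
o=np.zeros((600,800,3),np.uint8);o[:300,:400]=im[:,:,::-1];o[:300,400:750]=cv2.resize(b,(350,300),interpolation=2)[:,:,::-1]
o[300:,:400]=cv2.resize(im,None,fx=1,fy=1)[:,:,::-1]*0
o[300:,400:600]=cv2.resize(c,(200,300),interpolation=2)[:,:,::-1]
cv2.imwrite('pics/v'+sys.argv[1]+'.png',np.clip(o.astype(float)*1.6,0,255).astype(np.uint8))
E
python3 v.py 4; python3 st.py
```

```text
t 6.42 ph mm [-202.3    1.4   75.8] F ph [-0.1 -0.5 -0.7] gap -0.0001
tool axes in ph [[0.004, 1.0, -0.002], [1.0, -0.004, -0.029], [-0.029, -0.002, -1.0]] q [-0.    0.4   2.06  0.    0.71  0.08]
```

View pics/v4.png

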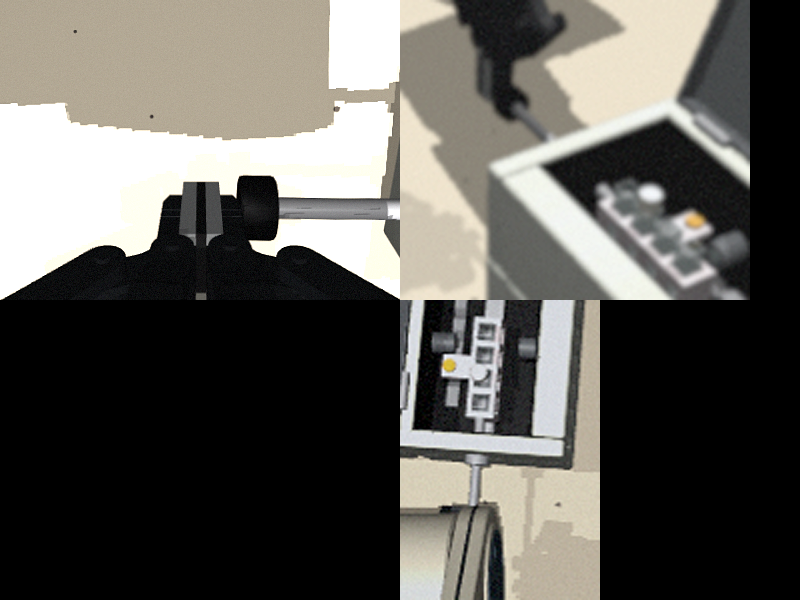

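The picture shows the finger's flank against the knob, and the carrier has moved in a little. I'll straighten and keep pushing in small steps.

```bash
python3 -m crank '[{"offset":[0,1,0],"angular":[-0.025,0,0]},{"offset":[0,0,0],"angular":[0,0,0]}]'>/dev/null; python3 st.py;  python3 -m crank '[{"offset":[0,4,0],"angular":[0,0,0]},{"offset":[0,4,0],"angular":[0,0,0]}]' >/dev/null; python3 st.py;   python3 -m crank '[{"offset":[0,4,0],"angular":[0,0,0]},{"offset":[0,4,0],"angular":[0,0,0]}]' >/dev/null; python3 st.py
```

```text
t 6.58 ph mm [-199.3    1.4   76.2] F ph [-2.7 -0.9 -0.8] gap 0.0001
tool axes in ph [[0.004, 1.0, -0.002], [1.0, -0.004, 0.0], [0.0, -0.002, -1.0]] q [ 0.    0.39  2.08 -0.    0.68  0.08]
t 6.75 ph mm [-192.2    1.3   76.2] F ph [-0.9 -0.5 -0.2] gap 0.0002
tool axes in ph [[0.004, 1.0, -0.002], [1.0, -0.004, -0.003], [-0.003, -0.002, -1.0]] q [-0.    0.4   2.06 -0.    0.69  0.08]
t 6.92 ph mm [-190.6    1.1   75.4] F ph [-18.6   1.3  15.9] gap -0.0002
tool axes in ph [[0.004, 1.0, -0.002], [1.0, -0.004, -0.019], [-0.019, -0.002, -1.0]] q [-0.    0.41  2.05 -0.    0.71  0.08]
```

```bash
python3 -m crank '[{"offset":[0,7,0],"angular":[0,0,0]}]'>/dev/null; python3 st.py;  python3 -m crank '[{"offset":[0,7,0],"angular":[0,0,0]}]' >/dev/null; python3 st.py|head -1; python3 -m crank '[{"offset":[0,3,0],"angular":[0,0,0]}]' >/dev/null; python3 st.py|head -1;
```

```text
t 7.0 ph mm [-189.5    0.9   74.8] F ph [-18.1   0.5  12.4] gap -0.0
tool axes in ph [[0.004, 1.0, -0.003], [0.999, -0.004, -0.031], [-0.031, -0.003, -1.0]] q [-0.    0.41  2.04 -0.    0.72  0.08]
t 7.08 ph mm [-185.     0.8   74.5] F ph [-6.5  0.1  6.7] gap -0.0003
t 7.17 ph mm [-181.9    0.8   74.6] F ph [-3.9 -0.3  3.1] gap -0.0003
```

```bash
python3 -m crank '[{"offset":[0,1,0],"angular":[-0.03,0,0]},{"offset":[0,0,0],"angular":[0,0,0]}]'>/dev/null; python3 st.py;  python3 -m crank '[{"offset":[0,3,0],"angular":[0,0,0]},{"offset":[0,0,0],"angular":[0,0,0]}]' >/dev/null; python3 st.py
```

```text
t 7.33 ph mm [-178.3    0.8   74.9] F ph [-0.3 -0.4  0. ] gap -0.0004
tool axes in ph [[0.004, 1.0, -0.003], [1.0, -0.004, -0.006], [-0.006, -0.003, -1.0]] q [-0.    0.42  2.03 -0.    0.7   0.08]
t 7.5 ph mm [-173.6    0.9   75.3] F ph [-0.5  0.  -0.3] gap -0.0
tool axes in ph [[0.004, 1.0, -0.003], [1.0, -0.004, -0.005], [-0.005, -0.003, -1.0]] q [-0.    0.42  2.02 -0.    0.71  0.08]
```

```bash
python3 -m crank '[{"offset":[0,1,0],"angular":[0,0,0]},{"offset":[0,0,0],"angular":[0,0,0]},{"offset":[0,0,0],"angular":[0,0,0]}]'>/dev/null; python3 st.py|head -1;python3 -m crank '[{"offset":[0,-15,0],"angular":[0,0,0]},{"offset":[0,-20,0],"angular":[0,0,0]},{"offset":[0,-20,0],"angular":[0,0,0]},{"offset":[0,0,-20],"angular":[0,0,0]},{"offset":[0,0,-38],"angular":[0,0,0]},{"offset":[0,0,-38],"angular":[0,0,0]},{"offset":[0,0,-38],"angular":[0,0,0]},{"offset":[0,0,0],"angular":[0,0,0]}]'>/dev/null; python3 st.py
python3 - <<'E'
from h import *
a=snap('top','t5')[150:345,195:315];b=snap('scene','s5')[150:280,320:500]
a=cv2.resize(a,None,fx=3,fy=3,interpolation=2)
b=cv2.resize(b,(440,318),interpolation=2)
o=np.zeros((585,800,3),np.uint8);o[:,:360]=a[:,:,::-1];o[:318,360:]=b[:,:,::-1]
cv2.imwrite('pics/z5.png',np.clip(o.astype(float)*1.8,0,255).astype(np.uint8))
E
```

```text
t 7.75 ph mm [-171.8    0.9   75.4] F ph [-2.8  0.3  2.1] gap -0.0003
t 8.42 ph mm [-224.6    1.6  214.8] F ph [ 2.3 -0.3  1. ] gap -0.0002
tool axes in ph [[0.004, 1.0, -0.003], [1.0, -0.004, -0.001], [-0.001, -0.003, -1.0]] q [ 0.01  0.11  2.03 -0.    1.    0.08]
```

View pics/z5.png

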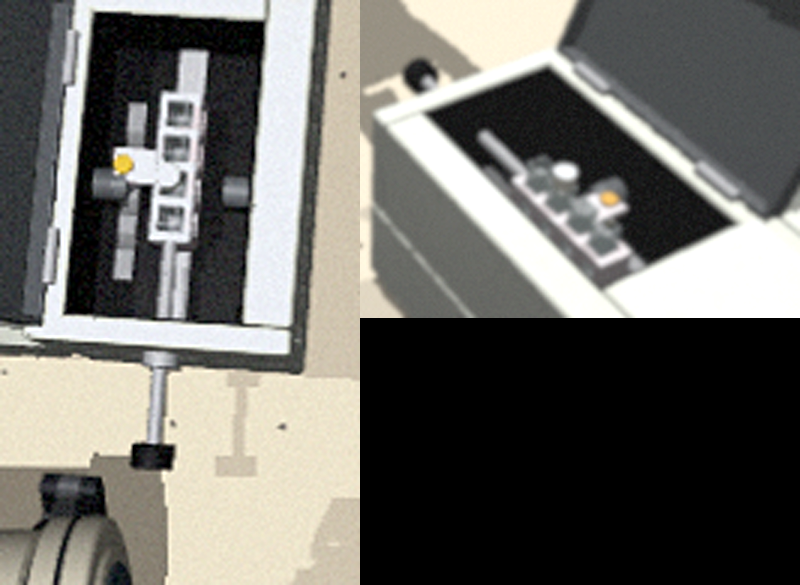

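Stopper now at (170,178) in the top crop, level with the beam tubes; slots shifted 71–73 px, about 40 mm. I'll check that in metres, along with the lid geometry.

```bash
python3 - <<'E'
from h import *
exec(open('st.py').read().split('s=env')[0].split('\n',1)[1])
t=lambda u,v:(195+u/3,150+v/3)
g=lambda q,z:(onz('top',q,z)[:2]-O)@x*1e3
for a,b,z in(((146,532),(153,457),.11),((173,183),(179,110),.125),((164,288),(170,217),.125),((165,247),(171,178),.141)): print(g(t(*a),z),g(t(*b),z))
# sub-pixel shift by template matching of carrier's stopper patch
A=cv2.imread('pics/top0.png');B=cv2.imread('pics/t5.png')
for T,z in((A[200:256,242:262],.13),(A[318:332,234:254],.11)):
  r=cv2.matchTemplate(B[150:345,225:275],T,cv2.TM_CCOEFF_NORMED);print(cv2.minMaxLoc(r)[1],np.array(cv2.minMaxLoc(r)[3])+[225,150])
# lid edge
p,e=tri(ray('top',(166,185)),ray('scene',(484,124)));d=p[:2]-O;print('lid tab ph',d@x,d@y,p[2],e)
for nm,uv,z in[('jar',(348,341),.085),('cyl',(396,257),.232),('beaker',(124,298),0),('lampFR',(213,130),.185)]:
  d=onz('top',uv,z)[:2]-O;print(nm,d@x,d@y)
E
```

```text
-193.7386179826675 -152.17044920477377
-0.3011939026075625 41.3875227605189
-59.29211581871122 -19.52213107204989
-38.68215308492224 -0.45519530504447114
0.9461916089057922 [244 177]
0.8764266967773438 [236 294]
lid tab ph 0.006982397045346636 0.10782213787842178 0.2628092195314841 0.001994267488575381
jar -0.20636009725652996 -0.17354262497738068
cyl -0.07496620397229777 -0.23052351190196035
beaker -0.15950195670964257 0.25313133565961937
lampFR 0.11776348003380954 0.06453772735368739
```

Carrier shift is 40–41.5 mm on all features, and the stopper is at x≈-0.5 mm in the photometer frame. It is in the 0.040 notch. Now I'll go round to the left of the lid.

```bash
python3 -m crank '[{"offset":[20,0,-20],"angular":[0,0,0]},{"offset":[36,0,0],"angular":[0,0,0]},{"offset":[36,0,0],"angular":[0,0,0]},{"offset":[36,0,0],"angular":[0,0,0]},{"offset":[30,0,0],"angular":[0,0,0]},{"offset":[0,0,0],"angular":[0,0,0]}]'>/dev/null; python3 st.py;  python3 -m crank '[{"offset":[0,30,0],"angular":[0,0,0]},{"offset":[0,35,0],"angular":[0,0,0]},{"offset":[0,35,0],"angular":[0,0,0]},{"offset":[0,35,0],"angular":[0,0,0]},{"offset":[0,35,0],"angular":[0,0,0]},{"offset":[0,20,0],"angular":[0,0,0]},{"offset":[0,0,0],"angular":[0,0,0]},{"offset":[0,0,0],"angular":[0,0,0]}]'>/dev/null; python3 st.py
```

```text
t 9.02 ph mm [-228.3  163.8  223.1] F ph [ 0.8 -0.1  0.7] gap -0.0
tool axes in ph [[0.012, 1.0, -0.005], [1.0, -0.012, -0.015], [-0.015, -0.005, -1.0]] q [0.35 0.18 1.93 0.   1.05 0.44]
t 9.68 ph mm [-38.2 160.7 199.9] F ph [-0.   0.4 -0.2] gap -0.0002
tool axes in ph [[0.004, 1.0, -0.014], [0.999, -0.004, -0.037], [-0.037, -0.014, -0.999]] q [ 0.23  0.48  1.55 -0.    1.16  0.31]
```

```bash
python3 -m crank '[{"offset":[0,20,-12],"angular":[-0.037,0.014,0]},{"offset":[0,10,-5],"angular":[0,0,0]},{"offset":[0,0,0],"angular":[0,0,0]},{"offset":[0,0,0],"angular":[0,0,0]}]'>/dev/null; python3 st.py
python3 v.py 6; python3 - <<'E'
import cv2,numpy as np
o=np.zeros((480,800,3),np.uint8);a=cv2.imread('pics/s6.png')[40:280,320:640];b=cv2.imread('pics/w6.png')
o[:330,:440]=cv2.resize(a,(440,330));o[:270,440:]=cv2.resize(b,(360,270));cv2.imwrite('pics/m6.png',np.clip(o*1.5,0,255).astype(np.uint8))
E
```

```text
t 10.02 ph mm [ -8.4 159.7 214.4] F ph [ 0.1 -0.   0.5] gap -0.0001
tool axes in ph [[0.004, 1.0, -0.0], [1.0, -0.004, -0.002], [-0.002, -0.0, -1.0]] q [0.21 0.49 1.5  0.   1.16 0.29]
```

View pics/m6.png

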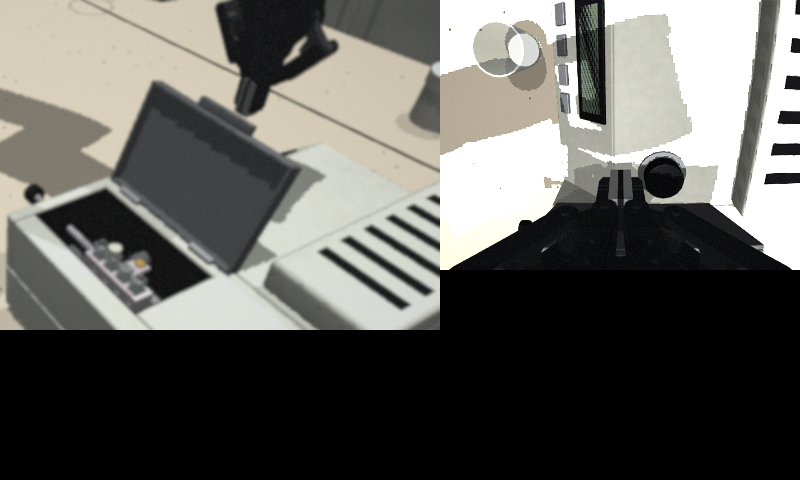

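The fingers are behind the lid's tab, with the tip at (245,112) in the scene crop and nothing in the way. Now I'll push toward −y.

```bash
python3 -m crank '[{"offset":[-10,0,0],"angular":[0,0,0]},{"offset":[-14,0,0],"angular":[0,0,0]},{"offset":[-14,0,0],"angular":[0,0,0]},{"offset":[-10,0,0],"angular":[0,0,0]}]'>/dev/null; python3 st.py|head -1;  python3 -m crank '[{"offset":[-10,0,0],"angular":[0,0,0]},{"offset":[-10,0,0],"angular":[0,0,0]},{"offset":[-10,0,0],"angular":[0,0,0]},{"offset":[-10,0,0],"angular":[0,0,0]}]'>/dev/null; python3 st.py
```

```text
t 10.5 ph mm [-10.5 110.5 214.8] F ph [-0.1  1.2  1.3] gap 0.0
t 10.83 ph mm [-10.6  64.6 215.5] F ph [0.3 1.2 0.2] gap -0.0002
tool axes in ph [[0.002, 1.0, 0.001], [1.0, -0.002, -0.002], [-0.002, 0.001, -1.0]] q [0.07 0.45 1.56 0.   1.14 0.15]
```

```bash
python3 -m crank '[{"offset":[-10,0,0],"angular":[0,0,0]},{"offset":[-10,0,0],"angular":[0,0,0]},{"offset":[-10,0,0],"angular":[0,0,0]}]'>/dev/null; python3 st.py|head -1;  python3 -m crank '[{"offset":[-10,0,0],"angular":[0,0,0]},{"offset":[-10,0,0],"angular":[0,0,0]},{"offset":[-10,0,0],"angular":[0,0,0]},{"offset":[0,0,0],"angular":[0,0,0]}]'>/dev/null; python3 st.py
python3 v.py 7; python3 - <<'E'
import cv2,numpy as np
o=np.zeros((480,800,3),np.uint8);a=cv2.imread('pics/s7.png')[40:280,320:640];b=cv2.imread('pics/w7.png')
o[:330,:440]=cv2.resize(a,(440,330));o[:270,440:]=cv2.resize(b,(360,270));cv2.imwrite('pics/m7.png',np.clip(o*1.5,0,255).astype(np.uint8))
E
```

```text
t 11.08 ph mm [-11.1  30.6 214.9] F ph [0.1 0.5 0.1] gap -0.0001
t 11.42 ph mm [-11.5  -5.4 214.5] F ph [ 0.7  0.7 -1.1] gap -0.0003
tool axes in ph [[0.004, 1.0, -0.001], [1.0, -0.004, -0.004], [-0.004, -0.001, -1.0]] q [-0.03  0.44  1.58 -0.    1.13  0.04]
```

View pics/m7.png

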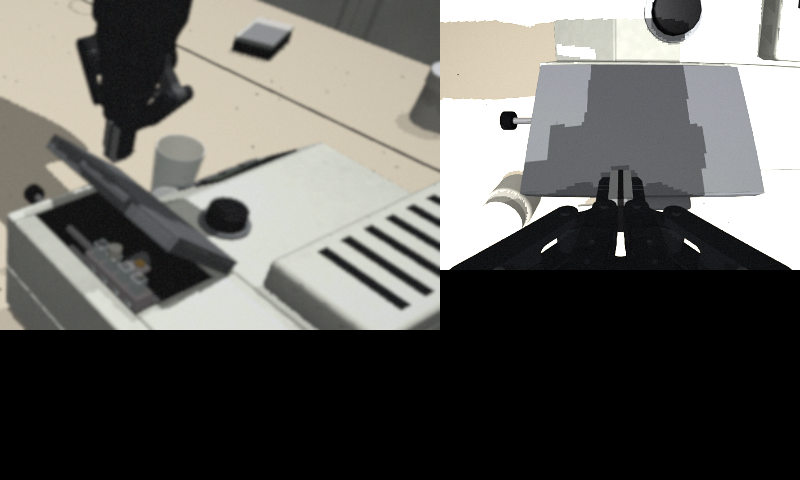

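The lid is past its balance and falling clear of the finger. I'll lift away and wait.

```bash
python3 -m crank '[{"offset":[0,0,-30],"angular":[0,0,0]},{"offset":[0,0,-30],"angular":[0,0,0]},{"offset":[20,0,-30],"angular":[0,0,0]},{"offset":[30,-30,0],"angular":[0,0,0]},{"offset":[30,-35,0],"angular":[0,0,0]},{"offset":[30,-35,0],"angular":[0,0,0]},{"offset":[30,-35,0],"angular":[0,0,0]},{"offset":[30,-35,0],"angular":[0,0,0]},{"offset":[0,-30,0],"angular":[0,0,0]},{"offset":[0,0,0],"angular":[0,0,0]}]'>/dev/null
for i in 1 2; do python3 -m crank '[{"offset":[0,0,0],"angular":[0,0,0]},{"offset":[0,0,0],"angular":[0,0,0]},{"offset":[0,0,0],"angular":[0,0,0]},{"offset":[0,0,0],"angular":[0,0,0]},{"offset":[0,0,0],"angular":[0,0,0]},{"offset":[0,0,0],"angular":[0,0,0]},{"offset":[0,0,0],"angular":[0,0,0]},{"offset":[0,0,0],"angular":[0,0,0]},{"offset":[0,0,0],"angular":[0,0,0]},{"offset":[0,0,0],"angular":[0,0,0]}]'>/dev/null; done; python3 st.py
python3 - <<'E'
from h import *
a=snap('scene','s8')[60:330,180:580];b=snap('top','t8')[40:400,50:430]
o=np.zeros((480,800,3),np.uint8);o[:270,:400]=a[:,:,::-1];o[:360,400:780]=b[:,:,::-1]
cv2.imwrite('pics/m8.png',np.clip(o*1.5,0,255).astype(np.uint8))
T=cv2.imread('pics/top0.png')
B=cv2.imread('pics/t8.png');B5=cv2.imread('pics/t5.png')
for nm,(r0,r1,c0,c1),A in(('jar',(310,372,318,378),T),('cyl',(240,292,358,412),T),('beaker',(276,320,84,142),T),('knob',(294,310,236,258),B5)):
  r=cv2.matchTemplate(B,A[r0:r1,c0:c1],cv2.TM_CCOEFF_NORMED);m=cv2.minMaxLoc(r);print(nm,round(m[1],3),np.array(m[3])-[c0,r0])
E
```

```text
t 14.07 ph mm [-201.4  166.7  309. ] F ph [ 0.7 -0.2 -0.6] gap 0.0003
tool axes in ph [[-0.0, 1.0, 0.005], [1.0, 0.0, -0.0], [-0.0, 0.005, -1.0]] q [0.34 0.12 1.79 0.   1.23 0.41]
jar 0.962 [0 0]
cyl 0.99 [0 0]
beaker 0.585 [1 0]
knob 0.953 [0 0]
```

View pics/m8.png

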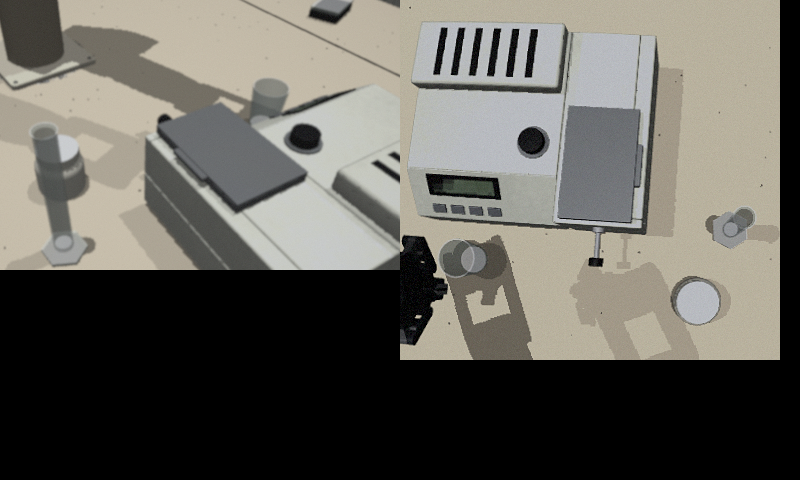

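The lid lies flat over the chamber, with the knob and glassware unmoved. One quick height check of the tab, then I'll hand in.

```bash
python3 - <<'E'
from h import *
print(tri(ray('top',(288,205)),ray('scene',(371,226))))
print(env.hand_in())
E
```

```text
(array([ 0.65657839, -0.06704266,  0.16127019]), np.float64(0.0019259475120662396))
the job is handed in; nothing more can be done
None
```

I pushed the rod in two notches to the 0.040 m stop, which puts the stoppered cell in the beam. Then I pushed the lid over from the left, it fell shut, and I handed the job in at about 14 s of robot time.

**Last checks**
- **Cell:** before the lid closed, the stopper was about 0.5 mm from the beam along the rod. The carrier had moved 40 to 41.5 mm. After the lid closed, the knob had not moved.
- **Lid:** it lies flat in both camera views, and its tab is at about 161 mm, as it should be when shut.
- **Surroundings:** the jar and cylinder show no image shift. The beaker's match was weak (0.59), because the arm's shadow fell across it and its shift read 1 pixel, but it looks standing and in place.
- **Arm:** it was clear of everything, at about zero force.

**What disagreed**
- **Fingertips:** they are about 28 to 30 mm behind the nominal TCP, so the first push passed above the knob without touching it. I lowered the tool by about 25 mm and repeated it.
- **Push force:** the wrist read up to about 19 N along the rod leaving a notch, against the 5 to 7 N given. That is still well below the 80 N limit.

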